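Put the primed nesting-doll shells back on their own sizing plates

TASK

The three primed doll shells were put back on the wrong walnut sizing plates: move each shell to the middle of the plate of its own size (large on large, medium on medium, small on small), standing one of them on the empty acrylic jig meanwhile as a waiting place. Keep the shells upright, set them down rather than drop them, and never let one touch the bare steel bench; leave the ferrule, the tailstock cone and the chuck key where they are.

Things in the scene. Friction and masses are not known exactly. Their poses are not given: they have to be found in the camera images.
- shell_large: the large white primed wooden nesting-doll shell, closed and loose, a solid of revolution: 92 mm tall, foot 44 mm across, straight belly 56 mm across between 28 and 48 mm above its underside (grip it there), narrower waist and domed head above; about 90 g. Origin: centre of its underside; z up along its axis. At the start it stands on a plate of another size
- shell_medium: the medium white primed wooden nesting-doll shell, closed and loose, a solid of revolution: 76 mm tall, foot 36 mm across, straight belly 46 mm across between 23 and 40 mm above its underside (grip it there), narrower waist and domed head above; about 60 g. Origin: centre of its underside; z up along its axis. At the start it stands on a plate of another size
- shell_small: the small white primed wooden nesting-doll shell, closed and loose, a solid of revolution: 60 mm tall, foot 29 mm across, straight belly 37 mm across between 18 and 31 mm above its underside (grip it there), narrower waist and domed head above; about 35 g. Origin: centre of its underside; z up along its axis. At the start it stands on a plate of another size
- plate_large: the large dark walnut sizing plate, a round disc 100 mm across and 18 mm thick, fixed to the bench, flat top with a thin pale ring round the middle; place of the large shell. Origin: centre of its underside, on the bench; its top is 18 mm above. z up
- plate_medium: the medium dark walnut sizing plate, a round disc 84 mm across and 18 mm thick, fixed to the bench, flat top with a thin pale ring round the middle; place of the medium shell. Origin: centre of its underside, on the bench; its top is 18 mm above. z up
- plate_small: the small dark walnut sizing plate, a round disc 68 mm across and 18 mm thick, fixed to the bench, flat top with a thin pale ring round the middle; place of the small shell. Origin: centre of its underside, on the bench; its top is 18 mm above. z up
- jig: the frosted acrylic jig, a pale square block 84 x 84 mm, 18 mm thick, fixed to the bench, with a thin white ring in the middle of its flat top and a steel stub 8 mm across and 6 mm high near each corner (36 mm from the middle along both its x and y); empty at the start, the waiting place. Origin: centre of its underside, on the bench; its top is 18 mm above. z up
- ferrule: bystander: loose brass ferrule, a tube 24 mm across and 45 mm tall standing on the bench. Origin: centre of its underside
- cone: bystander: loose steel tailstock cone standing point up on the bench, 44 mm across, 63 mm tall. Origin: centre of its underside
- chuck_key: bystander: loose dark steel L-shaped hex chuck key lying on the bench, long leg 90 mm along its x, short leg 28 mm along +y at the +x end, 8 mm thick. Origin: middle of the long leg's underside
Mind the look-alikes: they are no part of the job. Leave any green or orange look-alike of the plate_large alone.

How it is judged:
On the way:
1. one of the shells stands upright on the acrylic jig (axis within 30 mm of its middle), let go (((horizontal distance between shell_large and jig below 0.03 m and z of shell_large in the frame of jig between 0.013 and 0.024 m and angle between shell_large's own z axis and vertical below 0.15 rad and contact force between the fingers and shell_large below 0.05 N) or (horizontal distance between shell_medium and jig below 0.03 m and z of shell_medium in the frame of jig between 0.013 and 0.024 m and angle between shell_medium's own z axis and vertical below 0.15 rad and contact force between the fingers and shell_medium below 0.05 N) or (horizontal distance between shell_small and jig below 0.03 m and z of shell_small in the frame of jig between 0.013 and 0.024 m and angle between shell_small's own z axis and vertical below 0.15 rad and contact force between the fingers and shell_small below 0.05 N))), for 0.2 s.
At the end, for the whole second after the job is handed in: each shell stands upright (within 0.15 rad), released and at rest, on top of the walnut plate of its own size, its axis within 12 mm of the plate's centre (horizontal distance between shell_large and plate_large below 0.012 m and z of shell_large in the frame of plate_large between 0.013 and 0.024 m and angle between each of shell_large, shell_medium, shell_small's own z axis and vertical below 0.15 rad and linear speed of each of shell_large, shell_medium, shell_small below 0.02 m/s and angular speed of each of shell_large, shell_medium, shell_small below 0.2 rad/s and horizontal distance between shell_medium and plate_medium below 0.012 m and z of shell_medium in the frame of plate_medium between 0.013 and 0.024 m and horizontal distance between shell_small and plate_small below 0.012 m and z of shell_small in the frame of plate_small between 0.013 and 0.024 m); the robot touches nothing.
It fails at once if a shell is set on or knocked onto the bare bench (its underside under 10 mm above the bench) (height (world z) of any of shell_large, shell_medium, shell_small below 0.01 m).
It fails at once if a shell is tipped over (more than 0.7 rad from upright) (angle between any of shell_large, shell_medium, shell_small's own z axis and vertical above 0.7 rad).
It fails at once if a shell is dropped or thrown (off the fingers with its underside over 43 mm above the bench, 25 mm above where it stands) ((height (world z) of shell_large above 0.043 m and contact force between the fingers and shell_large below 0.02 N) or (height (world z) of shell_medium above 0.043 m and contact force between the fingers and shell_medium below 0.02 N) or (height (world z) of shell_small above 0.043 m and contact force between the fingers and shell_small below 0.02 N)).
It fails at once if a bystander (ferrule, cone or chuck key) is moved more than 15 mm (distance of any of ferrule, cone, chuck_key from where it was at the start of the episode above 0.015 m).
It also fails if it takes over 112 s, if anything falls off the work surface, if the arm or the gripper's body presses on something with over 40 N, if the wrist force passes 120 N, or if a joint passes its speed limit or range.

ROBOT

A 7-joint arm with a two-finger parallel gripper is mounted at the origin on the work surface. World frame = base frame: x ahead of the robot, y to its left, z up, the work surface at z = 0. Lengths are in m, angles in rad, forces in N, time in s.
With the tool pointing down it reaches from about 0.425 to 0.925 m from the base axis. Payload 6.8 kg.
Tool frame: the origin (TCP) lies between the finger pads; the fingertips stand 22 mm ahead of it and the grasp point (between the pads) lies 3 mm ahead of it; z points along the fingers, y is the line along which they close (so a half turn about z gives the same grasp; the last joint's range is limited). The gripper opens to 85 mm and grips with 20 to 120 N. Pads are 22 mm wide; open, the fingers measure 114 mm over their backs; the gripper's body (76 mm by 85 mm) begins 54 mm behind the grasp point. The pads swing forward as they close: fully open they stand 13 mm farther back than shut.
Start: joints at [-1.325, 0.477, 0.022, 1.555, -0.011, 1.109, -0.083], TCP at [0.234, 0.633, 0.253] pointing down, gripper open.
Joint ranges: [-2.96, 2.96], [-0.34, 2.1], [-1.41, 1.46], [0.24, 2.44], [-1.37, 4.51], [0.17, 1.92], [-2.96, 2.96]. Speed limits (rad/s): [2.39, 2.39, 3.14, 3.14, 3.14, 3.14, 3.14].

INTERFACE

Orientations are given as a unit quaternion [w, x, y, z].
In Python, from station import bot gives the robot as it stands.
- The arm moves only by the tool servo_tool, never from a script. Its argument "motion" is a list that holds one entry, the list of rows, each a list of 5 numbers: the opening, from 0 (shut) to 1 (fully open), then the shift along the world's x, y, z each as a share of 0.04 m, from -1 to 1, then the turn about the world's z as a share of 0.12 rad, from -1 to 1. A call has 1 to 20 rows; each row shifts and turns the commanded pose from where the row before left it; what a row does not reach is not made up. A row lasts 1/10 s, in which the tool goes at most 50 mm and 8.59 degrees, less where a joint would pass 70% of its speed; a pose out of reach is approached as far as the arm can. A call with a number of a shift or a turn outside -1 to 1 is refused whole. A call with a gripper value outside its range is refused whole. The fingers move at their own pace and stop on an object; "newtons" is the grip in N (left out, the last holds). Time passes only in rows, so rows that do not move let the fingers close. It gives the time, the measured TCP pose, the force, the opening and the grip force at its end, in the units of the state.
- bot.get_obs(): the state, without advancing time (a new reading comes with each control period).
- bot.read_camera(name): name is "scene" or "top"; returns (picture, depth): 480x640x3 uint8, red, green, blue; 480x640 float32, m along the optical axis (not along the pixel's ray), 0 where there is no reading.
- bot.get_calibration(name): a dict with "fovy" (degrees; the focal length in pixels is half the picture's height over the tangent of half this angle, whatever the lens; pixels are square), "cx", "cy" (the principal point, pixels), "k1" (the pictures are not rectified: a ray, as slopes to the right and down, at radius r is drawn at 1 + k1 r^2 times it, then the intrinsics apply), "view" (4x4, takes a point from world to camera coordinates). Camera axes: x right, y down, z forward; pixel columns grow to the right and rows downward; lengths in m; the calibration is good to about 2 mm. A picture is of the moment at which its call begins. get_calibration takes no time and is no camera call.
- bot.hand_in(): hands the job in; it is judged then, once.
The state is a dict: "t": time; "q": joint angles; "joint_vel": joint speeds; "joint_torque": joint torques, N m; "eef_pos": TCP position; "tool_rot": TCP orientation; "contact_force": force on the tool from outside, world axes, zero at the start; "torque": the same for the moment, N m; "gripper_width": opening from 0.0 (shut) to 1.0 (fully open); "grasp_force": force on a finger pad.
Only numpy, scipy, OpenCV 4.12 (cv2) and the standard library are available. Lean on these libraries where they do the work, as an engineer would, in place of code of your own. Each camera call takes 0.05 s, during which the arm holds its last target. There are 200 camera calls.

## Working session

There is one attempt and no reset: what is moved stays moved. The work goes in short steps, Python scripts to look and compute and a tool call to move; the robot and the scene stay as the last step left them, time stands still between calls to the robot, and variables do not carry over. Pictures are saved under pics/ and viewed, at most 14 in all, crops included, and the job is handed in when it is done.

Besides the shell and the picture viewer there is one more tool, called as name(argument=value, ...) on one line, values as JSON. servo_tool: Moves the arm, as the interface text tells. Shift numbers are shares of 0.04 m and turn numbers shares of 0.12 rad, none past 1 either way. Its arguments: {"type":"object","properties":{"motion":{"type":"array"},"newtons":{"type":"number"}},"required":["motion"]}

```bash
mkdir -p pics
cat > h.py <<'E'
import numpy as np, cv2
from station import bot
def shot(name,tag):
    im,d=bot.read_camera(name); cv2.imwrite(f'pics/{tag}.png',im[:,:,::-1]); np.savez(f'pics/{tag}.npz',im=im,d=d); return im,d
def K(name):
    c=bot.get_calibration(name); f=240/np.tan(np.radians(c['fovy'])/2)
    return c,f,np.array(c['view'])
def rays(name,px):
    c,f,V=K(name); p=(np.atleast_2d(px).astype(float)-[c['cx'],c['cy']])/f
    u=p.copy()
    for _ in range(20): u=p/(1+c['k1']*(u**2).sum(1,keepdims=True))
    return np.c_[u,np.ones(len(u))],V
def onplane(name,px,z):
    r,V=rays(name,px); R=V[:3,:3]; o=-R.T@V[:3,3]; w=r@R
    return o+w*((z-o[2])/w[:,2])[:,None]
def cloud(name,d):
    v,u=np.mgrid[:480,:640]; px=np.c_[u.ravel(),v.ravel()]
    r,V=rays(name,px); P=r*d.reshape(-1,1)
    return ((P-V[:3,3])@V[:3,:3]).reshape(480,640,3)
E
python3 - <<'E'
from h import *
o=bot.get_obs();print(o['t'],o['eef_pos'],o['tool_rot'])
for n in('top','scene'):
    shot(n,n+'0');c,f,V=K(n);print(n,f,c['k1'],-V[:3,:3].T@V[:3,3],V[2,:3])
E
```

```text
0.0 [0.23365245 0.63272205 0.25234927] [-9.65312750e-05  1.75941008e-01  9.84400338e-01 -8.52588686e-04]
top 555.7294102810021 -0.1627157972130002 [ 0.47379884 -0.02448232  0.91613671] [ 0.13110919 -0.00286349 -0.9913638 ]
scene 523.8507210313164 -0.12831019276081532 [1.26424619 0.00129015 0.53422649] [-0.81038316 -0.025362   -0.58535109]
```

View pics/top0.png

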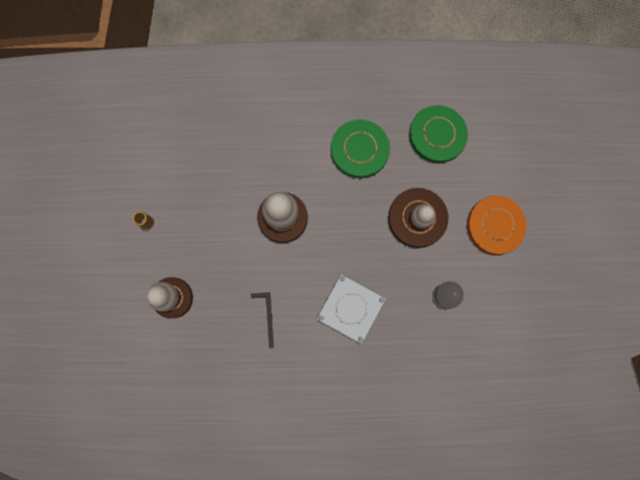

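View pics/scene0.png

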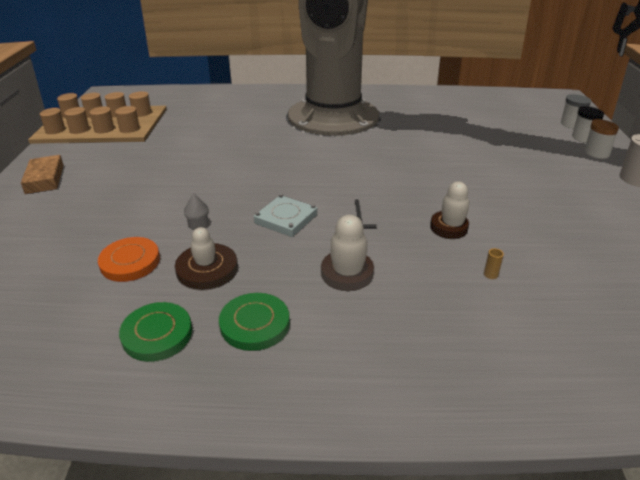

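The top view shows the large shell at (282,213) on the medium plate, the small at (424,216) on the large plate and the medium at (163,297) on the small plate. The jig is at (351,309), the key at (268,320), the ferrule at (142,219) and the cone at (449,295). The look-alikes are the green and orange discs.

```bash
cat > meas.py <<'E'
from h import *
from scipy.optimize import least_squares
B={'large':(.028,.028,.048,.092),'medium':(.023,.023,.040,.076),'small':(.0185,.018,.031,.060)}
def fit(P,r=None):
    # outline circle
    c0=P.mean(0)
    if r: s=least_squares(lambda c:np.hypot(*(P-c[:2]).T)-r,c0,loss='soft_l1',f_scale=.001)
    else: s=least_squares(lambda c:np.hypot(*(P-c[:2]).T)-c[2],[*c0,.04],loss='soft_l1',f_scale=.001)
    return s.x,np.sqrt(np.mean(s.fun**2))
def shells(tag,near,base=.018):
    for n in('top','scene'):
        z=np.load(f'pics/{n}{tag}.npz');C=cloud(n,z['d']);im=z['im'].astype(int)
        ok=(z['d']>0)
        for s,(x,y) in near.items():
            r,a,b,h=B[s]; D=np.hypot(C[...,0]-x,C[...,1]-y)
            m=ok&(D<.045)&(C[...,2]>base+a+.001)&(C[...,2]<base+b-.001)
            top=C[ok&(D<.045)][:,2].max()-base
            if m.sum()>8:
                c,e=fit(C[m][:,:2],r); c2,e2=fit(C[m][:,:2])
                print(n,s,'belly',c.round(4),'rms',e.round(4),'free r',c2[2].round(4),m.sum(),'height',top.round(4))
E
python3 - <<'E'
from meas import *
near0={'large':(282,213),'small':(424,216),'medium':(163,297),'jig':(351,309)}
near={k:onplane('top',v,.03)[0,:2] for k,v in near0.items()};print(near)
shells('0',{k:v for k,v in near.items() if k!='jig'})
R={'medium':.050-.008,'large':.05,'small':.034}
for n in('top','scene'):
    z=np.load(f'pics/{n}0.npz');C=cloud(n,z['d']);im=z['im'].astype(int)
    zt=C[...,2]
    for on,pl in(('large','medium'),('small','large'),('medium','small')):
        D=np.hypot(*(C[...,:2]-near[on]).transpose(2,0,1))
        m=(D<.075)&(zt>.0145)&(zt<.022)&(z['d']>0)
        P=C[m]; q=cv2.convexHull(P[:,:2].astype(np.float32))[:,0].astype(float)
        # exclude shadow gap: keep hull points, robust
        c,e=fit(q,R[pl]); c2,_=fit(q)
        print(n,'plate',pl,c.round(4),e.round(4),'free r',c2.round(4),np.median(P[:,2]).round(4),len(q))
    D=np.hypot(*(C[...,:2]-near['jig']).transpose(2,0,1))
    m=(D<.075)&(zt>.0145)&(zt<.0215)&(z['d']>0);P=C[m][:,:2].astype(np.float32)
    print(n,'jig',cv2.minAreaRect(P*1000),C[m][:,2].mean())
    for s,px in(('ferrule',(142,219)),('cone',(449,295)),('key',(269,330))):
        c0=onplane('top',px,.03)[0,:2];D=np.hypot(*(C[...,:2]-c0).transpose(2,0,1));m=(D<.05)&(zt>.006)
        print(n,s,C[m].min(0).round(3),C[m].max(0).round(3))
E
```

```text
{'large': array([0.63094767, 0.0253968 ]), 'small': array([ 0.62154843, -0.20526219]), 'medium': array([0.49829714, 0.21920703]), 'jig': array([ 0.47431593, -0.08199232])}
top large belly [0.6318 0.0279] rms 0.0003 free r 0.0278 64 height 0.095
top small belly [ 0.6206 -0.2011] rms 0.0003 free r 0.0183 31 height 0.0634
top medium belly [0.4992 0.2159] rms 0.0004 free r 0.0225 70 height 0.0786
scene large belly [0.6299 0.0263] rms 0.0009 free r 0.0276 356 height 0.0914
scene small belly [ 0.6184 -0.2024] rms 0.0011 free r 0.0175 139 height 0.0595
scene medium belly [0.4978 0.214 ] rms 0.0011 free r 0.0223 205 height 0.075
top plate medium [0.6276 0.0265] 0.0007 free r [0.6274 0.0265 0.0415] 0.0184 33
top plate large [ 0.6226 -0.1984] 0.0008 free r [ 0.6225 -0.1982  0.0493] 0.0185 48
top plate small [0.4982 0.2097] 0.0009 free r [0.4982 0.2091 0.0332] 0.0185 32
top jig ((475.1557312011719, -82.30107116699219), (84.53311920166016, 84.7955093383789), 60.04574966430664) 0.018437170605586965
top ferrule [0.614 0.244 0.006] [0.637 0.267 0.049]
top cone [ 0.473 -0.261  0.006] [ 0.515 -0.219  0.065]
top key [0.417 0.003 0.006] [0.493 0.055 0.011]
scene plate medium [0.6281 0.0255] 0.001 free r [0.6285 0.0251 0.0414] 0.0164 24
scene plate large [ 0.6234 -0.2001] 0.0006 free r [ 0.6234 -0.2001  0.0499] 0.0164 34
scene plate small [0.4991 0.2087] 0.0009 free r [0.4993 0.2084 0.0333] 0.0164 24
scene jig ((475.5638427734375, -83.50434112548828), (85.36051177978516, 85.86516571044922), 60.00337600708008) 0.01671186276472196
scene ferrule [0.613 0.242 0.006] [0.64  0.266 0.044]
scene cone [ 0.483 -0.263  0.006] [ 0.517 -0.221  0.062]
scene key [0.417 0.045 0.006] [0.486 0.053 0.008]
```

servo_tool(motion=[[[1,0.4,-0.85,0,0],[1,0.4,-0.85,0,0],[1,0.4,-0.85,0,0],[1,0.4,-0.85,0,0],[1,0.4,-0.85,0,0],[1,0.4,-0.85,0,0],[1,0.4,-0.85,0,0],[1,0.4,-0.85,0,0],[1,0.4,-0.85,0,0],[1,0.4,-0.85,0,0],[1,0.4,-0.85,0,0],[1,0.4,-0.85,0,0],[1,0.4,-0.85,0,0],[1,0.4,-0.85,0,0],[1,0.4,-0.85,0,0],[1,0.4,-0.85,0,0],[1,0.4,-0.85,0,0],[1,0.4,-0.85,0,0],[1,0.4,-0.85,0,0],[1,0,0,0,0]]], newtons=25)

```text
t: 2.1
eef_pos: [0.5389, -0.0186, 0.2534]
tool_rot: [0.001, 0.18, 0.984, -0.001]
contact_force: [0.2, 0.0, -0.1]
gripper_width: 0.997
grasp_force: 0.0
```

servo_tool(motion=[[[1,0.336,-0.764,0,0],[1,0.336,-0.764,0,0],[1,0.336,-0.764,0,0],[1,0.336,-0.764,0,0],[1,0.336,-0.764,0,0],[1,0.336,-0.764,0,0],[1,0,0,-0.8,0],[1,0,0,-0.8,0],[1,0,0,-0.8,0],[1,0,0,-0.8,0],[1,0,0,0,0],[1,0,0,0,0]]])

```text
t: 3.3
eef_pos: [0.6184, -0.1957, 0.1254]
tool_rot: [-0.001, 0.176, 0.984, 0.0]
contact_force: [-0.2, -0.5, 0.7]
gripper_width: 0.996
grasp_force: 0.0
```

servo_tool(motion=[[[1,0.03,-0.15,0,0],[1,0,0,0,0],[1,0,0,-0.4,0],[1,0,0,-0.4,0],[1,0,0,-0.4,0],[1,0,0,-0.4,0],[1,0,0,-0.35,0],[1,0,0,0,0],[1,0,0,0,0]]])

```text
t: 4.2
eef_pos: [0.6195, -0.2023, 0.0468]
tool_rot: [-0.0, 0.176, 0.984, -0.0]
contact_force: [-1.4, -0.6, 0.2]
gripper_width: 1.0
grasp_force: 0.0
```

Good; close.

servo_tool(motion=[[[0.6,0,0,0,0],[0.5,0,0,0,0],[0.4,0,0,0,0],[0.3,0,0,0,0],[0.2,0,0,0,0],[0.2,0,0,0,0],[0.2,0,0,0,0],[0.2,0,0,0,0],[0.2,0,0,0,0]]])

```text
t: 5.1
eef_pos: [0.6201, -0.2023, 0.048]
tool_rot: [0.0, 0.176, 0.984, 0.0]
contact_force: [-0.8, 1.2, 6.0]
gripper_width: 0.421
grasp_force: 25.2
```

Run:
```python
from h import *
o=bot.get_obs();print(o['gripper_width'],o['grasp_force'],o['eef_pos'])
im,d=shot('scene','scene1'); cv2.imwrite('pics/c1.png',cv2.resize(im[150:330,100:320,::-1],None,fx=3,fy=3))
```

```text
0.42124307011973333 25.241041446570307 [ 0.62011048 -0.20225675  0.04802125]
```

View pics/c1.png

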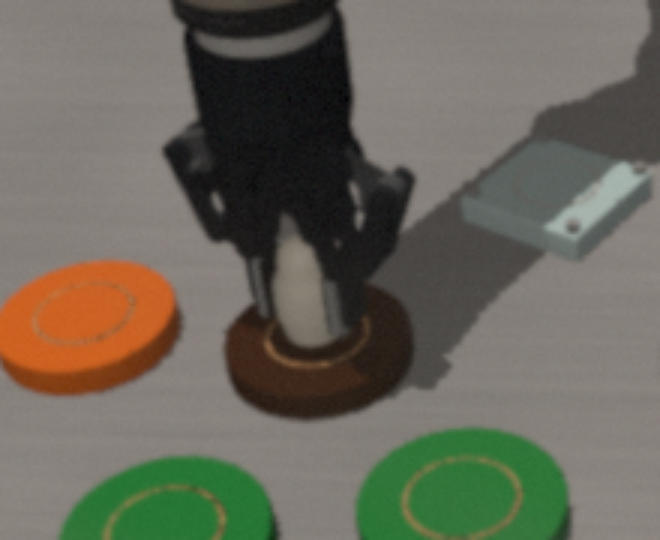

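The shell is held upright on the plate between the pads; grip width 0.42 fits 37 mm. Lift and carry to the jig.

servo_tool(motion=[[[0.2,0,0,0.2,0],[0.2,0,0,0.5,0],[0.2,0,0,0.5,0],[0.2,-0.36,0.3,0,0],[0.2,-0.72,0.6,0,0],[0.2,-0.72,0.6,0,0],[0.2,-0.72,0.6,0,0],[0.2,-0.72,0.6,0,0],[0.2,-0.36,0.3,0,0],[0.2,0,0,0,0],[0.2,0,0,0,0],[0.2,0,0,0,0]]])

```text
t: 6.35
eef_pos: [0.477, -0.0829, 0.0957]
tool_rot: [0.001, 0.176, 0.984, -0.0]
contact_force: [-0.5, 0.1, 0.4]
gripper_width: 0.415
grasp_force: 25.1
```

servo_tool(motion=[[[0.2,0,0,-0.4,0],[0.2,0,0,-0.4,0],[0.2,0,0,-0.2,0],[0.2,0,0,-0.1,0],[0.2,0,0,-0.06,0],[0.2,0,0,0,0],[0.2,0,0,0,0]]])

```text
t: 7.05
eef_pos: [0.4761, -0.0822, 0.0493]
tool_rot: [0.0, 0.176, 0.984, 0.0]
contact_force: [-0.1, -1.2, 0.5]
gripper_width: 0.419
grasp_force: 25.1
```

servo_tool(motion=[[[0.2,0,0,-0.03,0],[0.2,0,0,0,0],[0.45,0,0,0,0],[0.5,0,0,0,0],[0.6,0,0,0,0],[0.8,0,0,0,0],[0.8,0,0,0,0],[0.8,0,0,0,0],[0.8,0,0,0.2,0],[0.8,0,0,0.4,0],[1,0,0,1,0],[1,0,0,1,0],[1,0,0,0.5,0],[1,0,0,0,0]]])

```text
t: 8.45
eef_pos: [0.4777, -0.0824, 0.175]
tool_rot: [0.003, 0.176, 0.984, 0.001]
contact_force: [0.7, -0.1, -0.0]
gripper_width: 1.0
grasp_force: 0.0
```

servo_tool(motion=[[[1,0.77,0.55,0,0],[1,0.77,0.55,0,0],[1,0.77,0.55,0,0],[1,0.77,0.55,0,0],[1,0.75,0.55,0,0],[1,0,0,0,0],[1,0,0,0,0],[1,0,0,0,0]]])

```text
t: 9.25
eef_pos: [0.6276, 0.0266, 0.1709]
tool_rot: [-0.001, 0.177, 0.984, -0.001]
contact_force: [0.3, -0.7, 0.0]
gripper_width: 0.999
grasp_force: 0.0
```

Run:
```python
from meas import *
for n in('top','scene'): shot(n,n+'2')
shells('2',{'small':(.4755,-.083)})
im=np.load('pics/scene2.npz')['im'];cv2.imwrite('pics/c2.png',cv2.resize(im[100:320,180:460,::-1],None,fx=2,fy=2))
```

```text
scene small belly [ 0.4744 -0.0816] rms 0.0012 free r 0.018 115 height 0.0592
```

View pics/c2.png

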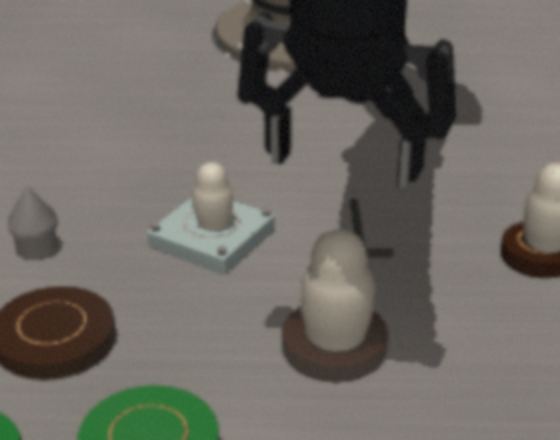

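The small shell stands upright on the jig. The open gripper hangs above the large shell. Descend onto it.

servo_tool(motion=[[[1,0.08,0.01,0,0],[1,0,0,0,0],[1,0,0,-0.6,0],[1,0,0,-0.6,0],[1,0,0,-0.5,0],[1,0,0,-0.4,0],[1,0,0,-0.3,0],[1,0,0,-0.15,0],[1,0,0,0,0],[1,0,0,0,0]]])

```text
t: 10.35
eef_pos: [0.6326, 0.0282, 0.0703]
tool_rot: [0.0, 0.176, 0.984, 0.0]
contact_force: [-0.6, -0.2, 1.1]
gripper_width: 1.002
grasp_force: 0.0
```

servo_tool(motion=[[[1,-0.03,-0.02,-0.17,0],[1,0,0,0,0],[0.9,0,0,0,0],[0.8,0,0,0,0],[0.7,0,0,0,0],[0.6,0,0,0,0],[0.5,0,0,0,0],[0.4,0,0,0,0],[0.4,0,0,0,0]]])

```text
t: 11.25
eef_pos: [0.6312, 0.0274, 0.0634]
tool_rot: [0.0, 0.176, 0.984, 0.0]
contact_force: [-1.0, -0.3, 6.1]
gripper_width: 0.643
grasp_force: 27.0
```

servo_tool(motion=[[[0.4,0,0,0.2,0],[0.4,0,0,0.4,0],[0.4,0,0,0.6,0],[0.4,-0.03,-0.4,0.2,0],[0.4,-0.03,-0.7,0,0],[0.4,-0.03,-0.9,0,0],[0.4,-0.03,-0.9,0,0],[0.4,-0.03,-0.9,0,0],[0.4,-0.03,-0.9,0,0],[0.4,-0.03,-0.6,0,0],[0.4,0,-0.37,0,0],[0.4,0,0,0,0],[0.4,0,0,0,0],[0.4,0,0,0,0]]])

```text
t: 12.65
eef_pos: [0.6229, -0.197, 0.1187]
tool_rot: [-0.0, 0.175, 0.985, 0.001]
contact_force: [1.1, 0.8, -0.6]
gripper_width: 0.646
grasp_force: 26.8
```

servo_tool(motion=[[[0.4,0,-0.06,-0.3,0],[0.4,0,0,-0.4,0],[0.4,0,0,-0.3,0],[0.4,0,0,-0.2,0],[0.4,0,0,-0.1,0],[0.4,0,0,-0.05,0],[0.4,0,0,0,0],[0.4,0,0,0,0]]])

```text
t: 13.45
eef_pos: [0.6228, -0.202, 0.0654]
tool_rot: [0.0, 0.176, 0.984, -0.0]
contact_force: [0.6, -0.2, -1.2]
gripper_width: 0.642
grasp_force: 26.8
```

servo_tool(motion=[[[0.4,0,0.05,0,0],[0.4,0,0,-0.04,0],[0.4,0,0,0,0],[0.65,0,0,0,0],[0.75,0,0,0,0],[0.9,0,0,0,0],[1,0,0,0,0],[1,0,0,0,0],[1,0,0,0,0],[1,0,0,0,0],[1,0,0,0.3,0],[1,0,0,0.8,0],[1,0,0,1,0],[1,0,0,0.8,0],[1,0,0,0,0]]])

```text
t: 14.95
eef_pos: [0.6254, -0.2012, 0.1856]
tool_rot: [0.005, 0.176, 0.984, -0.0]
contact_force: [0.5, -1.3, 0.6]
gripper_width: 0.999
grasp_force: 0.0
```

servo_tool(motion=[[[1,-0.28,0.9,0,0],[1,-0.28,0.9,0,0],[1,-0.28,0.9,0,0],[1,-0.28,0.9,0,0],[1,-0.28,0.9,0,0],[1,-0.28,0.9,0,0],[1,-0.28,0.9,0,0],[1,-0.28,0.9,0,0],[1,-0.28,0.9,0,0],[1,-0.28,0.9,0,0],[1,-0.28,0.9,0,0],[1,0,0.4,0,0],[1,0,0,0,0],[1,0,0,0,0]]])

```text
t: 16.35
eef_pos: [0.4997, 0.211, 0.1793]
tool_rot: [0.0, 0.176, 0.984, -0.0]
contact_force: [0.6, -0.2, 0.5]
gripper_width: 1.001
grasp_force: 0.0
```

Run:
```python
from meas import *
for n in('top','scene'): shot(n,n+'3')
shells('3',{'small':(.4755,-.083),'large':(.623,-.2),'medium':(.4985,.215)})
```

```text
top large belly [ 0.6241 -0.1986] rms 0.0004 free r 0.0276 90 height 0.0947
top medium belly [0.4981 0.2153] rms 0.0003 free r 0.0236 36 height 0.5541
scene small belly [ 0.4745 -0.0814] rms 0.0012 free r 0.018 115 height 0.0597
scene large belly [ 0.6219 -0.1999] rms 0.0009 free r 0.0273 346 height 0.0923
scene medium belly [0.4978 0.2139] rms 0.0012 free r 0.0221 203 height 0.3784
```

servo_tool(motion=[[[1,-0.03,0.09,0,0],[1,0,0,0,0],[1,0,0,-0.7,0],[1,0,0,-0.7,0],[1,0,0,-0.6,0],[1,0,0,-0.5,0],[1,0,0,-0.4,0],[1,0,0,-0.25,0],[1,0,0,0,0],[1,0,0,0,0]]])

```text
t: 17.45
eef_pos: [0.4985, 0.2158, 0.0537]
tool_rot: [0.0, 0.176, 0.984, 0.0]
contact_force: [0.0, -0.4, -0.3]
gripper_width: 1.0
grasp_force: 0.0
```

servo_tool(motion=[[[1,0,-0.02,-0.03,0],[0.9,0,0,0,0],[0.8,0,0,0,0],[0.7,0,0,0,0],[0.6,0,0,0,0],[0.5,0,0,0,0],[0.4,0,0,0,0],[0.3,0,0,0,0],[0.3,0,0,0,0],[0.3,0,0,0,0]]])

```text
t: 18.45
eef_pos: [0.4981, 0.2151, 0.0524]
tool_rot: [0.0, 0.176, 0.984, 0.0]
contact_force: [-1.6, -1.3, 5.7]
gripper_width: 0.523
grasp_force: 25.5
```

servo_tool(motion=[[[0.3,0,0,0.2,0],[0.3,0,0,0.4,0],[0.3,0,0,0.6,0],[0.3,0.26,-0.38,0.2,0],[0.3,0.52,-0.76,0,0],[0.3,0.58,-0.85,0,0],[0.3,0.58,-0.85,0,0],[0.3,0.58,-0.85,0,0],[0.3,0.46,-0.66,0,0],[0.3,0.26,-0.38,0,0],[0.3,0,0,0,0],[0.3,0,0,0,0],[0.3,0,0,0,0]]])

```text
t: 19.75
eef_pos: [0.6268, 0.0279, 0.1078]
tool_rot: [-0.001, 0.175, 0.985, 0.0]
contact_force: [-0.2, 0.2, 0.1]
gripper_width: 0.527
grasp_force: 25.9
```

servo_tool(motion=[[[0.3,0.02,-0.04,-0.3,0],[0.3,0,0,-0.4,0],[0.3,0,0,-0.3,0],[0.3,0,0,-0.2,0],[0.3,0,0,-0.1,0],[0.3,0,0,-0.05,0],[0.3,0,0,0,0],[0.3,0,0,0,0]]])

```text
t: 20.55
eef_pos: [0.6289, 0.0242, 0.0546]
tool_rot: [0.0, 0.176, 0.984, 0.0]
contact_force: [0.6, 0.6, -0.3]
gripper_width: 0.527
grasp_force: 25.9
```

servo_tool(motion=[[[0.3,-0.02,0.04,0,0],[0.3,0,0,-0.045,0],[0.3,0,0,0,0],[0.53,0,0,0,0],[0.65,0,0,0,0],[0.8,0,0,0,0],[1,0,0,0,0],[1,0,0,0,0],[1,0,0,0,0],[1,0,0,0,0],[1,0,0,0.3,0],[1,0,0,0.8,0],[1,0,0,1,0],[1,0,0,0.8,0],[1,0,0,0,0]]])

```text
t: 22.05
eef_pos: [0.631, 0.0256, 0.1744]
tool_rot: [0.005, 0.176, 0.984, 0.002]
contact_force: [0.8, -0.1, 0.4]
gripper_width: 0.999
grasp_force: 0.0
```

servo_tool(motion=[[[1,-0.77,-0.54,0,0],[1,-0.77,-0.54,0,0],[1,-0.77,-0.54,0,0],[1,-0.77,-0.54,0,0],[1,-0.77,-0.54,0,0],[1,0,0,0,0],[1,0,0,-0.6,0],[1,0,0,-0.6,0],[1,0,0,0,0],[1,0,0,0,0]]])

```text
t: 23.05
eef_pos: [0.4738, -0.0821, 0.1205]
tool_rot: [-0.0, 0.176, 0.984, -0.0]
contact_force: [0.6, 0.2, -0.0]
gripper_width: 0.999
grasp_force: 0.0
```

Run:
```python
from meas import *
for n in('top','scene'): shot(n,n+'4')
shells('4',{'small':(.4755,-.083),'large':(.623,-.2),'medium':(.628,.026)})
```

```text
top large belly [ 0.6242 -0.1985] rms 0.0004 free r 0.0276 88 height 0.0948
top medium belly [0.63   0.0277] rms 0.0002 free r 0.0228 49 height 0.0797
scene small belly [ 0.4741 -0.0815] rms 0.001 free r 0.0184 109 height 0.3676
scene large belly [ 0.6221 -0.2   ] rms 0.0009 free r 0.0274 350 height 0.0916
scene medium belly [0.6282 0.0261] rms 0.0009 free r 0.0225 249 height 0.0754
```

Medium and large are well placed. Descend on the small.

servo_tool(motion=[[[1,0.04,0,0,0],[1,0,0,0,0],[1,0,0,-0.5,0],[1,0,0,-0.5,0],[1,0,0,-0.4,0],[1,0,0,-0.25,0],[1,0,0,-0.15,0],[1,0,0,0,0],[1,0,0,0,0]]])

```text
t: 24.05
eef_pos: [0.4757, -0.0823, 0.0488]
tool_rot: [0.0, 0.176, 0.984, 0.0]
contact_force: [0.0, -0.6, -0.3]
gripper_width: 1.0
grasp_force: 0.0
```

servo_tool(motion=[[[0.9,0,0,-0.02,0],[0.8,0,0,0,0],[0.7,0,0,0,0],[0.6,0,0,0,0],[0.5,0,0,0,0],[0.4,0,0,0,0],[0.3,0,0,0,0],[0.2,0,0,0,0],[0.2,0,0,0,0],[0.2,0,0,0,0]]])

```text
t: 25.05
eef_pos: [0.4754, -0.0822, 0.0477]
tool_rot: [0.0, 0.176, 0.984, 0.0]
contact_force: [-2.0, -0.3, 5.6]
gripper_width: 0.42
grasp_force: 24.9
```

servo_tool(motion=[[[0.2,0,0,0.2,0],[0.2,0,0,0.4,0],[0.2,0,0,0.6,0],[0.2,0.05,0.4,0.2,0],[0.2,0.05,0.7,0,0],[0.2,0.08,0.9,0,0],[0.2,0.08,0.9,0,0],[0.2,0.08,0.9,0,0],[0.2,0.08,0.9,0,0],[0.2,0.08,0.9,0,0],[0.2,0.04,0.8,0,0],[0.2,0.04,0.6,0,0],[0.2,0,0.28,0,0],[0.2,0,0,0,0],[0.2,0,0,0,0],[0.2,0,0,0,0]]])

```text
t: 26.65
eef_pos: [0.4985, 0.207, 0.1035]
tool_rot: [-0.0, 0.177, 0.984, -0.0]
contact_force: [1.3, -0.9, 0.4]
gripper_width: 0.423
grasp_force: 25.2
```

servo_tool(motion=[[[0.2,0,0.04,-0.3,0],[0.2,0,0,-0.4,0],[0.2,0,0,-0.3,0],[0.2,0,0,-0.2,0],[0.2,0,0,-0.1,0],[0.2,0,0,-0.05,0],[0.2,0,0,0,0],[0.2,0,0,0,0]]])

```text
t: 27.45
eef_pos: [0.4988, 0.2108, 0.0499]
tool_rot: [0.0, 0.176, 0.984, 0.0]
contact_force: [-0.2, 1.0, -0.5]
gripper_width: 0.418
grasp_force: 25.2
```

servo_tool(motion=[[[0.2,0,-0.04,0,0],[0.2,0,0,-0.05,0],[0.2,0,0,0,0],[0.42,0,0,0,0],[0.52,0,0,0,0],[0.7,0,0,0,0],[1,0,0,0,0],[1,0,0,0,0],[1,0,0,0,0],[1,0,0,0,0],[1,0,0,0.3,0],[1,0,0,0.8,0],[1,0,0,1,0],[1,0,0,1,0],[1,0,0.9,0,0],[1,0,0.9,0,0],[1,0,0.9,0,0],[1,0,0.9,0,0],[1,0,0,0,0],[1,0,0,0,0]]])

```text
t: 29.45
eef_pos: [0.4982, 0.3537, 0.172]
tool_rot: [0.0, 0.175, 0.985, -0.0]
contact_force: [0.0, -0.5, -0.5]
gripper_width: 0.999
grasp_force: 0.0
```

Run:
```python
from meas import *
for n in('top','scene'): shot(n,n+'5')
shells('5',{'small':(.4985,.209),'large':(.623,-.2),'medium':(.628,.026)})
```

```text
top small belly [0.4975 0.1782] rms 0.0052 free r 0.0169 35 height 0.0638
top large belly [ 0.6242 -0.1987] rms 0.0004 free r 0.0277 91 height 0.0948
top medium belly [0.6301 0.0276] rms 0.0003 free r 0.0226 51 height 0.0795
scene small belly [0.4979 0.2093] rms 0.0011 free r 0.0174 114 height 0.0584
scene large belly [ 0.6221 -0.2   ] rms 0.0009 free r 0.0273 347 height 0.0913
scene medium belly [0.6281 0.0261] rms 0.0009 free r 0.0225 247 height 0.0749
```

View pics/scene5.png

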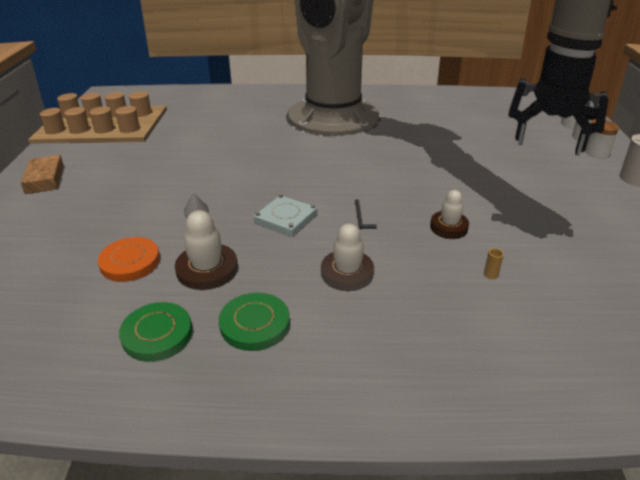

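All three shells stand centred on their own plates, at (204,240), (348,250) and (452,210). The bystanders are where they were, and the top camera's odd reading for the small shell is a bad fit (5 mm rms).

```bash
python3 -c "
from station import bot
print(bot.hand_in())"
```

```text
the job is handed in; nothing more can be done
None
```

I handed the job in with each shell upright and released, within about 3 mm of the centre of its own plate by camera; the small shell waited on the jig meanwhile, the bystanders look unmoved, and no verdict came back.

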